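# Put the small board away from the drying rack

## Robot

A 6-joint arm with a two-finger parallel gripper is mounted at the origin on the work surface; the furniture and walls round the work are solid. World frame = base frame: x ahead of the robot, y to its left, z up, the work surface at z = 0. Lengths are in m, angles in rad, forces in N, time in s.
With the tool pointing down it reaches from about 0.25 to 0.775 m from the base axis. Payload 4 kg.
Tool frame: the origin (TCP) lies at the centre of the arm's flange, where the gripper is bolted on; the fingertips stand 199 mm ahead of it and the grasp point (between the pads) lies 180 mm ahead of it; z points along the fingers, y is the line along which they close (so a half turn about z gives the same grasp; the last joint's range is limited). The gripper opens to 94 mm and grips with 3 to 60 N. Pads are 16 mm wide; open, the fingers measure 119 mm over their backs; the gripper's body (75 mm by 177 mm) begins 78 mm behind the grasp point.
Start: joints at [-1.275, 0.087, 1.371, -0, 1.684, -0.103], TCP at [0.214, -0.507, 0.405] pointing down, gripper open.
Joint ranges: [-3.1, 3.1], [-0.76, 2.03], [0.27, 2.55], [-1.08, 4.22], [0.17, 2.65], [-2.57, 2.57]. Speed limits (rad/s): [2.79, 2.79, 3.14, 3.14, 3.14, 3.14].

## Interface

Orientations are given as [roll, pitch, yaw] about the fixed x, y, z axes, in that order (R = Rz(yaw) Ry(pitch) Rx(roll)).
In Python, from bench import robot, eyes, models gives the robot as it stands.
- The arm moves only by the tool step_arm, never from a script. Its argument "commands" is a list that holds one entry, the list of rows, each a list of 7 numbers: the shift along the tool's x, y, z in mm, then the turn, a rotation vector about the tool's x, y, z in rad, then the finger opening in mm, from 0 to 94. In form: [[[tx, ty, tz, wx, wy, wz, gripper], ...]]. A call has 1 to 20 rows; each row shifts and turns the commanded pose from where the row before left it, along the tool's axes as they then stand; what a row does not reach is not made up. A row lasts 1/8 s, in which the tool goes at most 62.5 mm and 10.7 degrees, less where a joint would pass 70% of its speed; a pose out of reach is approached as far as the arm can. A call is refused whole if a number of a shift passes 62.5 or a number of a turn 0.188, either way. A call with a gripper value outside its range is refused whole. The fingers move at their own pace and stop on an object; the grip force is fixed at half the most. Time passes only in rows, so rows that do not move let the fingers close. It gives the time, the measured TCP pose, the force, the opening and the grip force at its end, in the units of the state.
- robot.get_obs(): the state, without advancing time (a new reading comes with each control period).
- eyes.snapshot(name): name is "side" or "top"; returns a dict with "color" (384x512x3 uint8, red, green, blue), "camera_matrix" (3x3 intrinsics, pixels), "eye" and "rotation" of the camera in the world. Camera axes: x right, y up, looking along -z (the intrinsics and any distortion apply to the point x, -y, -z); pixel columns grow to the right and rows downward; lengths in m; the calibration is good to about 2 mm. A picture is of the moment at which its call begins. There is no depth.
- robot.close_job(): hands the job in; it is judged then, once.
Trained networks look in a picture, given as the dict that the camera call returned (one of the last four; its "shot" number tells which), for a name from the list of things; names that differ only in an ending like _2 or _b are one class to them, and where a whole thing is asked for, a point or a joint stands for the part that bears it (a point fixed in the world has none). Each returns a list of dicts, best first, with "confidence" (0 to 1); they miss things now and then, are a little off and sometimes report something else, mostly with a low value. They report only what shows in the picture. A call takes as long as a camera call. They do not tell look-alikes from the thing itself.
- models.masks_of(picture, query): "mask" (384x512 bool, what is visible of it) and "xy" ([column, row] in pixels, amid what is visible of it).
- models.tip_of(picture, query): "xy" ([column, row] in pixels: a listed point, or the origin of a listed thing).
The state is a dict: "time": time; "joint_positions": joint angles; "qvel": joint speeds; "joint_torque": joint torques, N m; "tool_pos": TCP position; "ee_rot": TCP orientation; "wrist_force": force on the tool from outside, world axes, zero at the start; "wrist_torque": the same for the moment, N m; "width": finger opening in m; "finger_force": force on a finger pad.
Only numpy, scipy, OpenCV 4.12 (cv2) and the standard library are available. Lean on these libraries where they do the work, as an engineer would, in place of code of your own. Each camera call takes 0.05 s, during which the arm holds its last target. There are 200 camera calls.

## Task

Take the small, narrow breakfast board out of the drying rack by drawing it straight up by its top edge, and stand it upright in the middle of the slot of the wooden board stand, lowering it all the way to the bottom of the slot before letting go. Leave the two wide boards where they are in the rack.

Things in the scene. Friction and masses are not known exactly. Their poses are not given: they have to be found in the camera images.
- small_board: narrowest and tallest of three boards of the same wood on edge in the steel drying rack: 130 mm wide, 150 high, 10 thick, 0.13 kg, loose. Origin: centre of its bottom edge (12 mm above the counter at the start); x along its width, y through its thickness (the way to pinch it), z up to the top edge, 150 mm above the origin. Pinch the middle of the top edge. It may lean a few degrees in its slot.
- wide_board_a: a wide wooden board, 190 mm wide, 135 high, 10 thick, loose, in another slot of the rack; leave it there. Origin and axes as for the small board. The rack is fixed: a flat steel tray with three parallel slots 55 mm apart, each 15 mm wide between two wire hoops 90 mm long that reach 61 mm above the counter, so a board must rise 50 mm straight up to leave its slot.
- wide_board_b: the second wide wooden board, same size as the first, in the remaining slot of the rack; leave it there. Origin and axes as for the small board.
- stand_slot (a point): middle of the slot floor (12 mm above the counter) of the fixed pale wooden stand: base 110 x 90 mm, two upright cheeks 90 mm long, 16 thick. The slot between them is 26 mm wide, 60 deep, open at both ends; the cheeks' tops are 60 mm above this point. x runs along the slot, y across it, z up. Let go, the board may lean on a cheek by up to 16 degrees.
Not all that is in view belongs to the job. What is shaped like the small_board but blue or turquoise is not meant.

How it is judged:
By the outcome, as a careful person would: the job done as asked, in the order asked, and still so for the second after the job is handed in, with the robot touching nothing.
It also fails if it takes over 48 s, if anything falls off the work surface, if the arm or the gripper's body presses on something with over 40 N, if the wrist force passes 120 N, or if a joint passes its speed limit or range.

## Working session

There is one attempt and no reset: what is moved stays moved. The work goes in short steps, Python scripts to look and compute and a tool call to move; the robot and the scene stay as the last step left them, time stands still between calls to the robot, and variables do not carry over. Pictures are saved under pics/ and viewed, at most 10 in all, crops included, and the job is handed in when it is done.

Besides the shell and the picture viewer there is one more tool, called as name(argument=value, ...) on one line, values as JSON. step_arm: Moves the arm, as the interface text tells. Its arguments: {"type":"object","properties":{"commands":{"type":"array"}},"required":["commands"]}

```bash
mkdir -p pics; cat > h.py <<'E'
import numpy as np, cv2
from bench import robot, eyes, models
def ray(p,xy):
    K=np.array(p["camera_matrix"]);R=np.array(p["rotation"]);
    v=np.linalg.inv(K)@np.array([xy[0],xy[1],1.]); return np.array(p["eye"]),R@np.array([v[0],-v[1],-v[2]])
def atz(p,xy,z):
    e,d=ray(p,xy); return e+d*(z-e[2])/d[2]
def proj(p,X):
    K=np.array(p["camera_matrix"]);R=np.array(p["rotation"]);c=R.T@(np.array(X)-np.array(p["eye"]))
    u=K@np.array([c[0],-c[1],-c[2]]);return u[:2]/u[2]
E
python3 - <<'E'
from h import *
out=[]
for n in("side","top"):
    p=eyes.snapshot(n); print({k:(np.round(v,3).tolist() if k!="color" else 0) for k,v in p.items() if not isinstance(v,str)})
    cv2.imwrite(f"pics/{n}0.png",cv2.resize(p["color"][:,:,::-1],(800,600)))
    for q in("small_board","wide_board_a","stand_slot"):
        print(n,q,"tip",[(np.round(t["xy"],1).tolist(),round(t["confidence"],2)) for t in models.tip_of(p,q)])
        if q!="stand_slot":print(" mask",[(np.round(t["xy"],1).tolist(),round(t["confidence"],2),int(t["mask"].sum())) for t in models.masks_of(p,q)])
E
```

```text
{'color': 0, 'camera_matrix': [[482.915, 0.0, 260.013], [0.0, 482.915, 191.192], [0.0, 0.0, 1.0]], 'eye': [-0.623, -0.308, 0.798], 'rotation': [0.951, 0.013, -1.424], 'shot': 1}
side small_board tip [([296.6, 243.6], 0.87), ([236.0, 192.4], 0.56)]
 mask [([299.1, 221.9], 0.94, 2636), ([235.3, 165.3], 0.62, 361)]
side wide_board_a tip [([278.2, 190.3], 0.83), ([257.2, 190.9], 0.58)]
 mask [([256.2, 168.8], 0.72, 417), ([278.9, 163.9], 0.63, 476)]
side stand_slot tip [([359.5, 193.7], 0.91)]
{'color': 0, 'camera_matrix': [[393.99, 0.0, 260.152], [0.0, 393.99, 181.278], [0.0, 0.0, 1.0]], 'eye': [0.23, -0.101, 0.867], 'rotation': [0.253, -0.009, -1.848], 'shot': 2}
top small_board tip [([216.2, 186.5], 0.61), ([150.9, 242.4], 0.61), ([320.8, 244.7], 0.58)]
 mask [([213.0, 178.3], 0.98, 495), ([137.6, 238.7], 0.97, 1946), ([328.5, 240.7], 0.6, 834)]
top wide_board_a tip [([238.7, 173.6], 0.76), ([261.4, 167.0], 0.72)]
 mask [([241.9, 165.5], 0.93, 1024), ([262.5, 152.6], 0.63, 1292)]
top stand_slot tip [([360.6, 134.3], 0.83)]
```

View pics/side0.png

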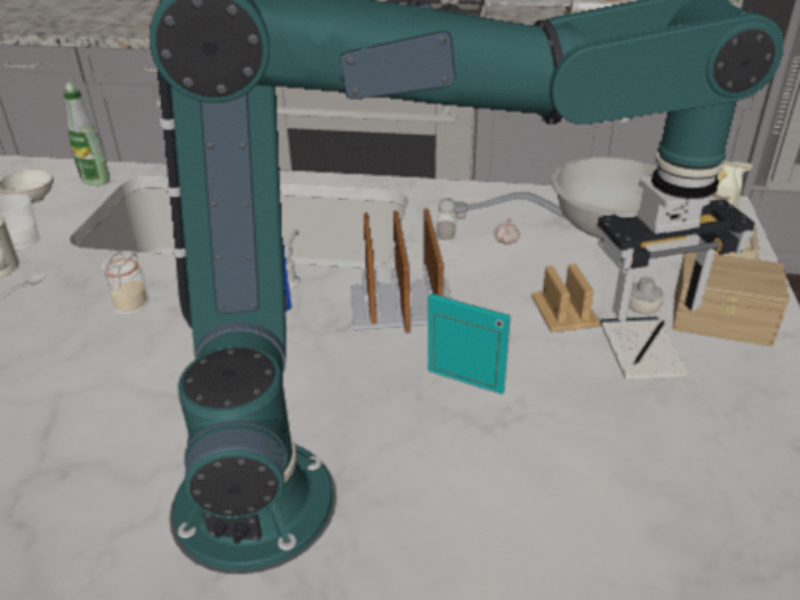

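View pics/top0.png

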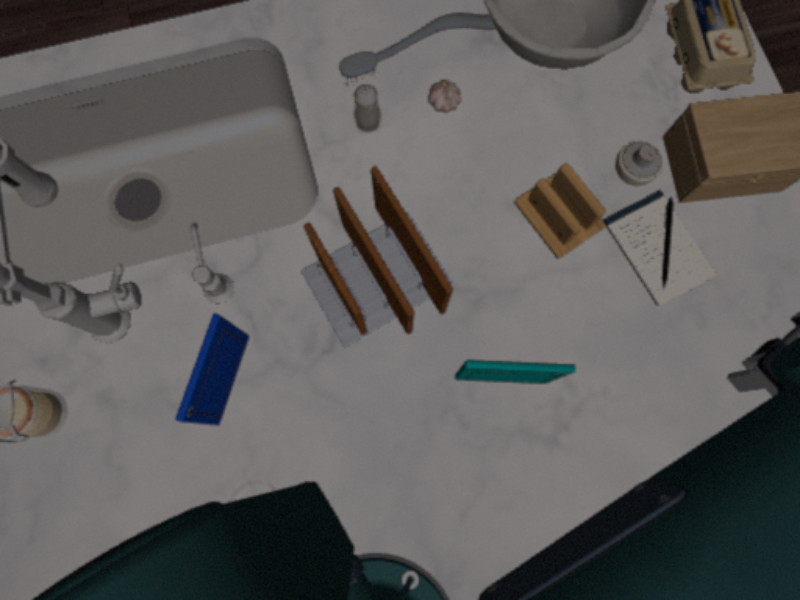

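The small board is the leftmost in the rack: its top view runs from (305,225) to (365,330) of 800x600, shorter than the other two. The stand is at about (560,210). The blue and turquoise boards are decoys. Next I take close crops and compute.

```bash
python3 - <<'E'
s=open('h.py').read()
s=s.replace('import numpy as np, cv2','import numpy as np, cv2\nfrom scipy.spatial.transform import Rotation as Ro').replace('R=np.array(p["rotation"])','R=Ro.from_euler("xyz",p["rotation"]).as_matrix()')
open('h.py','w').write(s)
E
python3 - <<'E'
from h import *
p=eyes.snapshot("top");s=eyes.snapshot("side")
a=cv2.resize(p["color"][95:225,185:315,::-1],(520,520),interpolation=cv2.INTER_CUBIC)
b=cv2.resize(p["color"][95:175,320:400,::-1],(280,280),interpolation=cv2.INTER_CUBIC)
c=cv2.resize(s["color"][130:215,220:290,::-1],(280,340),interpolation=cv2.INTER_CUBIC)[:,:]
im=np.zeros((600,800,3),np.uint8);im[:520,:520]=a;im[:280,520:]=b;im[280:600,520:]=c[:320]
cv2.imwrite("pics/crop.png",im)
for pic,n in((p,"t"),(s,"s")):
  for q in("small_board","wide_board_a"):
    for t in models.tip_of(pic,q): print(n,q,np.round(t["xy"],1),np.round(atz(pic,t["xy"],.012),3))
  for t in models.tip_of(pic,"stand_slot"): print(n,"slot",np.round(t["xy"],1),np.round(atz(pic,t["xy"],.012),3))
E
```

```text
t small_board [212.6 187.3] [ 0.456 -0.063  0.012]
t small_board [322.1 242.7] [ 0.272 -0.26   0.012]
t small_board [149.4 241.2] [0.377 0.097 0.012]
t wide_board_a [261. 163.] [ 0.481 -0.182  0.012]
t wide_board_a [242.7 172.6] [ 0.471 -0.136  0.012]
t slot [360.3 132.7] [ 0.489 -0.424  0.012]
s small_board [298.1 245.1] [ 0.256 -0.261  0.012]
s small_board [235.6 191.3] [ 0.457 -0.069  0.012]
s wide_board_a [275.7 192.3] [ 0.466 -0.181  0.012]
s wide_board_a [255.7 191.5] [ 0.463 -0.125  0.012]
s slot [362.3 194.4] [ 0.487 -0.419  0.012]
```

View pics/crop.png

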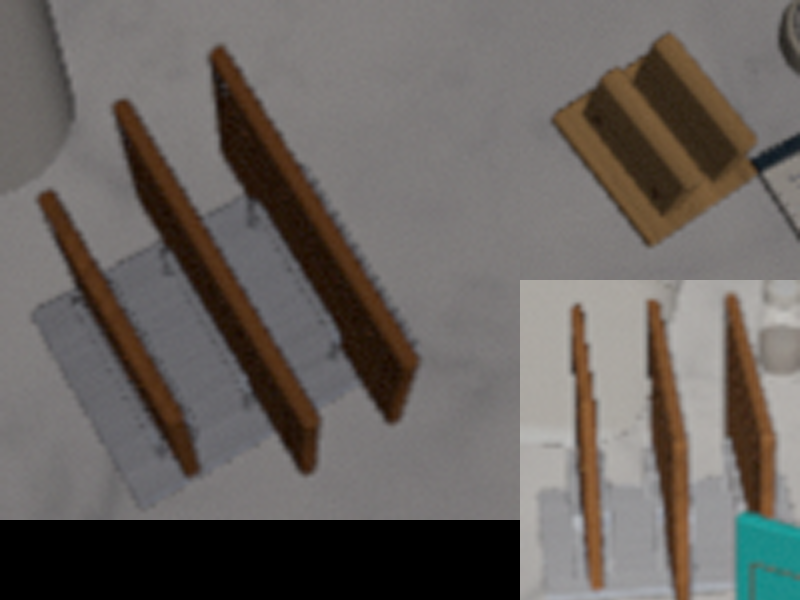

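The crop shows the small board's top edge running from about (47,195) to (186,433). The stand's cheek tops run from about (612,77) to (692,187) and from (664,39) to (747,147).

```bash
python3 - <<'E'
from h import *
p=eyes.snapshot("top")
A=lambda u,v:((u+.5)/4-.5+185,(v+.5)/4-.5+95)
B=lambda u,v:((u-520+.5)/3.5-.5+320,(v+.5)/3.5-.5+95)
def seg(n,f,a,b,z):
    P,Q=atz(p,f(*a),z),atz(p,f(*b),z);d=Q-P
    print(n,np.round((P+Q)/2,4),"len",round(np.linalg.norm(d),4),"yaw",round(np.arctan2(d[1],d[0]),3),np.round(P,3),np.round(Q,3))
seg("small",A,(186,433),(47,195),.162)
seg("wideM",A,(307,420),(122,105),.147)
seg("wideR",A,(407,362),(219,52),.147)
seg("cheek1",B,(692,187),(612,77),.072)
seg("cheek2",B,(747,147),(664,39),.072)
seg("rackR",A,(142,508),(36,315),.002)
o=robot.get_obs();print(o["tool_pos"],o["ee_rot"],o["time"])
E
```

```text
small [ 0.4432 -0.0778  0.162 ] len 0.1332 yaw 0.258 [ 0.379 -0.095  0.162] [ 0.508 -0.061  0.162]
wideM [ 0.4608 -0.1285  0.147 ] len 0.182 yaw 0.245 [ 0.373 -0.151  0.147] [ 0.549 -0.106  0.147]
wideR [ 0.4751 -0.1816  0.147 ] len 0.1823 yaw 0.243 [ 0.387 -0.204  0.147] [ 0.564 -0.16   0.147]
cheek1 [ 0.4741 -0.3957  0.072 ] len 0.0851 yaw 0.28 [ 0.433 -0.407  0.072] [ 0.515 -0.384  0.072]
cheek2 [ 0.4896 -0.4364  0.072 ] len 0.0858 yaw 0.297 [ 0.449 -0.449  0.072] [ 0.531 -0.424  0.072]
rackR [ 0.4401 -0.044   0.002 ] len 0.1272 yaw 0.242 [ 0.378 -0.059  0.002] [ 0.502 -0.029  0.002]
[ 0.21358864 -0.50683359  0.40471418] [3.14145835e+00 7.54574088e-06 3.98821695e-01] 1.05
```

step_arm(commands=[[[0, 0, 0, 0, 0, 0.149, 45], [27.4, -29.9, 0, 0, 0, 0, 45], [27.4, -29.9, 0, 0, 0, 0, 45], [27.4, -29.9, 0, 0, 0, 0, 45], [27.4, -29.9, 0, 0, 0, 0, 45], [27.4, -29.9, 0, 0, 0, 0, 45], [27.4, -29.9, 0, 0, 0, 0, 45], [27.4, -29.9, 0, 0, 0, 0, 45], [27.4, -29.9, 0, 0, 0, 0, 45], [27.4, -29.9, 0, 0, 0, 0, 45], [27.4, -29.9, 0, 0, 0, 0, 45], [27.4, -29.9, 0, 0, 0, 0, 45], [27.4, -29.9, 0, 0, 0, 0, 45], [0, 0, 0, 0, 0, 0, 45]]])

```text
time: 2.8
tool_pos: [0.4441, -0.0761, 0.4046]
ee_rot: [-3.141, -0.0, 0.254]
wrist_force: [0.1, -0.2, -0.7]
width: 0.0453
finger_force: 0.0
```

```bash
python3 - <<'E'
from h import *
o=robot.get_obs();print(o["tool_pos"],o["ee_rot"],o["time"],o["width"],o["wrist_force"])
p=eyes.snapshot("top");s=eyes.snapshot("side")
T=np.array(o["tool_pos"]);R=Ro.from_euler("xyz",o["ee_rot"]).as_matrix()
for n,q in(("t",p),("s",s)):
  g=proj(q,T+R@[0,0,.199]); print(n,"tip proj",g)
  for t in models.tip_of(q,"small_board"): print(t["xy"],t["confidence"])
a=cv2.resize(p["color"][110:230,160:300,::-1],(560,480),interpolation=cv2.INTER_CUBIC)
c=cv2.resize(s["color"][80:220,210:270,::-1],(240,560),interpolation=cv2.INTER_CUBIC)
im=np.zeros((600,800,3),np.uint8);im[:480,:560]=a;im[:560,560:]=c
cv2.imwrite("pics/above.png",im)
E
```

```text
[ 0.4440732  -0.07608986  0.40463724] [-3.14131710e+00 -6.38698790e-05  2.54200772e-01] 2.8 0.04530635838941296 [ 0.08071676 -0.1883966  -0.67637107]
t tip proj [209.64718499 165.57099193]
[321.1, 242.8] 0.56
s tip proj [234.34458008 132.55585172]
[297.8, 244.4] 0.9
[168.4, 204.8] 0.69
[236.2, 191.2] 0.58
```

View pics/above.png

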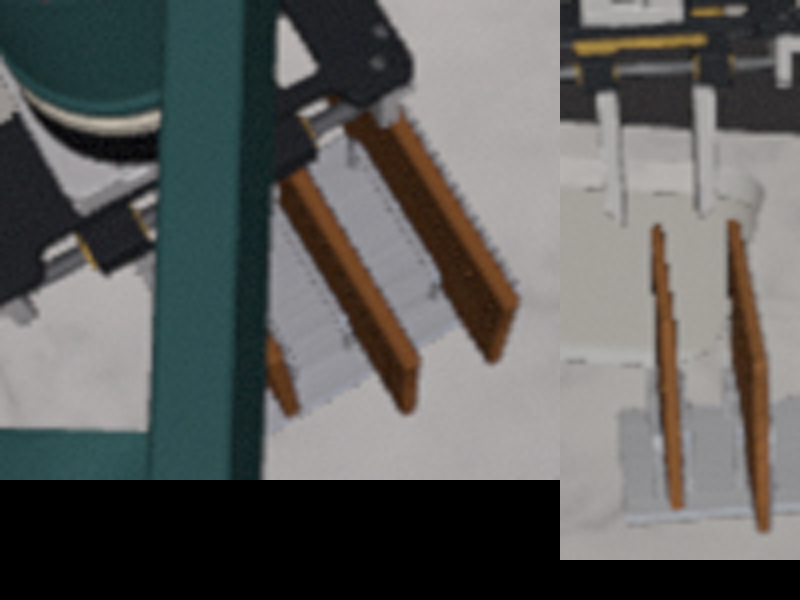

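The side view shows the fingers (tips at about (615,220) and (707,208)) straddling the board top (about (657,228)). A quick check of the lateral fit and lean follows.

```bash
python3 - <<'E'
from h import *
s=eyes.snapshot("side");p=eyes.snapshot("top")
def tri(a,b):
    (e1,d1),(e2,d2)=ray(p,a),ray(s,b)
    t=np.linalg.lstsq(np.c_[d1,-d2],e2-e1,rcond=None)[0];P,Q=e1+d1*t[0],e2+d2*t[1];return np.round((P+Q)/2,4),round(np.linalg.norm(P-Q),4)
print("far top",tri((196.4,143.5),(234.0,136.5)))
y=.25;x=np.array([np.cos(y),np.sin(y),0]);n=np.array([-np.sin(y),np.cos(y),0]);u=np.array([0,0,1.])
# fit edge-centre points: side view mid columns of the mask by row vs model over offset/lean
C=np.array([.444,-.0765,.0])
for off in(-.005,0,.005):
  for lean in(-.05,0,.05):
    f=lambda a,h:proj(s,C+n*(off+lean*(h-.162))+x*a+u*h).round(1)
    print(off,lean,"fartop",f(.065,.162),"neartop",f(-.065,.162),"nearbot",f(-.065,.012))
for t in models.masks_of(s,"small_board"):
    if t["confidence"]>.3 and abs(t["xy"][0]-236)<8:
        m=t["mask"];r=np.where(m.any(1))[0]
        print(t["confidence"],[(int(i),float(np.where(m[i])[0].mean()),int(m[i].sum())) for i in r[::5]],r[0],r[-1])
E
```

```text
far top (array([ 0.5092, -0.0605,  0.1573]), np.float64(0.0002))
-0.005 -0.05 fartop [235.6 135.2] neartop [238.8 160.4] nearbot [238.2 208.3]
-0.005 0 fartop [235.6 135.2] neartop [238.8 160.4] nearbot [241.  208.1]
-0.005 0.05 fartop [235.6 135.2] neartop [238.8 160.4] nearbot [243.8 207.9]
0 -0.05 fartop [233.8 135.4] neartop [236.8 160.5] nearbot [236.3 208.5]
0 0 fartop [233.8 135.4] neartop [236.8 160.5] nearbot [239.1 208.3]
0 0.05 fartop [233.8 135.4] neartop [236.8 160.5] nearbot [241.9 208.1]
0.005 -0.05 fartop [231.9 135.5] neartop [234.8 160.7] nearbot [234.5 208.6]
0.005 0 fartop [231.9 135.5] neartop [234.8 160.7] nearbot [237.3 208.4]
0.005 0.05 fartop [231.9 135.5] neartop [234.8 160.7] nearbot [240.1 208.2]
0.87 [(136, 234.0, 1), (141, 234.5, 4), (146, 234.5, 6), (151, 235.0, 7), (156, 236.0, 7), (161, 236.0, 7), (166, 236.5, 6), (171, 236.5, 6), (176, 237.0, 5), (181, 237.0, 7), (186, 238.0, 7), (191, 238.0, 7), (196, 238.0, 5), (201, 238.5, 4), (206, 239.5, 4)] 136 207
```

step_arm(commands=[[[0, 0, 18, 0, 0, 0, 45], [0, 0, 18, 0, 0, 0, 45], [0, 0, 18, 0, 0, 0, 45], [0, 0, 14, 0, 0, 0, 45], [0, 0, 6, 0, 0, 0, 45], [0, 0, 0, 0, 0, 0, 45]]])

```text
time: 3.9
tool_pos: [0.4435, -0.0779, 0.3303]
ee_rot: [-3.141, 0.001, 0.25]
wrist_force: [0.2, -0.4, 0.5]
width: 0.0448
finger_force: 0.0
```

step_arm(commands=[[[0, 0, 0, 0, 0, 0, 20], [0, 0, 0, 0, 0, 0, 0], [0, 0, 0, 0, 0, 0, 0], [0, 0, 0, 0, 0, 0, 0], [0, 0, 0, 0, 0, 0, 0], [0, 0, 0, 0, 0, 0, 0], [0, 0, 0, 0, 0, 0, 0]]])

```text
time: 4.78
tool_pos: [0.4435, -0.0779, 0.3309]
ee_rot: [3.141, -0.0, 0.25]
wrist_force: [-0.2, 0.7, 1.3]
width: 0.0095
finger_force: 30.0
```

Gripped at 9.5 mm opening. Now lift straight up about 165 mm.

step_arm(commands=[[[0, 0, -5, 0, 0, 0, 0], [0, 0, -10, 0, 0, 0, 0], [0, 0, -15, 0, 0, 0, 0], [0, 0, -15, 0, 0, 0, 0], [0, 0, -15, 0, 0, 0, 0], [0, 0, -20, 0, 0, 0, 0], [0, 0, -25, 0, 0, 0, 0], [0, 0, -25, 0, 0, 0, 0], [0, 0, -20, 0, 0, 0, 0], [0, 0, -15, 0, 0, 0, 0], [0, 0, -10, 0, 0, 0, 0], [0, 0, 0, 0, 0, 0, 0]]])

```text
time: 6.28
tool_pos: [0.4435, -0.0779, 0.5063]
ee_rot: [3.141, -0.001, 0.25]
wrist_force: [-0.6, -0.6, -2.4]
width: 0.0098
finger_force: 30.0
```

```bash
python3 - <<'E'
from h import *
o=robot.get_obs();print(o["tool_pos"],o["ee_rot"],o["time"],o["width"],o["wrist_force"])
p=eyes.snapshot("top");s=eyes.snapshot("side")
im=np.zeros((600,800,3),np.uint8)
im[:300,:400]=cv2.resize(p["color"][:,:,::-1],(400,300))
im[300:580,:280]=cv2.resize(p["color"][95:175,320:400,::-1],(280,280),interpolation=cv2.INTER_CUBIC)
im[:600,400:]=cv2.resize(s["color"][30:240,210:350,::-1],(400,600),interpolation=cv2.INTER_CUBIC)
cv2.imwrite("pics/lift.png",im)
for n,q in(("t",p),("s",s)):
  for t in models.tip_of(q,"stand_slot"): print(n,t["confidence"],np.round(t["xy"],1),np.round(atz(q,t["xy"],.012),4))
E
```

```text
[ 0.44348972 -0.0778861   0.50631165] [ 3.14093144e+00 -9.15157114e-04  2.49843553e-01] 6.275 0.009776783078815146 [-0.64368355 -0.63411321 -2.42177629]
t 0.93 [359.7 133.6] [ 0.4877 -0.4222  0.012 ]
s 0.72 [359.4 193. ] [ 0.4929 -0.4113  0.012 ]
```

View pics/lift.png

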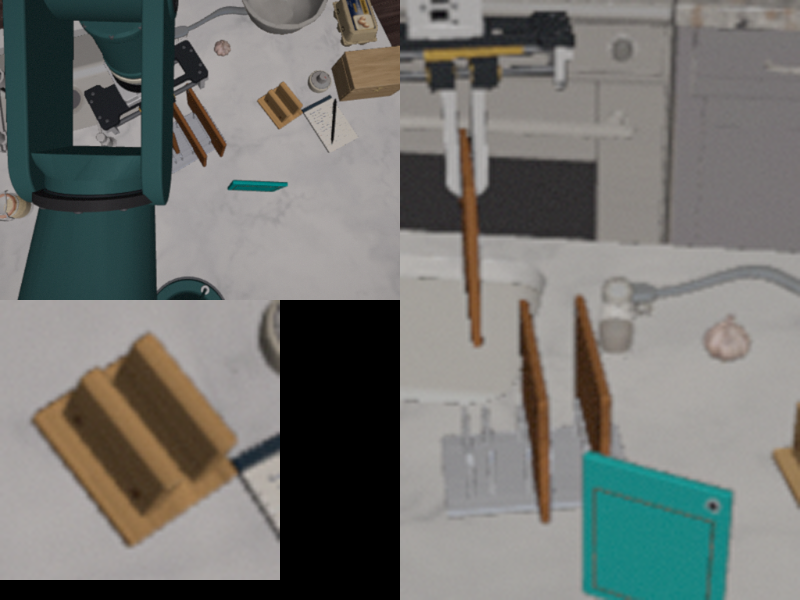

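The board is out and hangs vertical, with its bottom around (477,345), clear of the wide boards' tops. Next is a large view of the stand from both cameras to get the slot position.

```bash
python3 - <<'E'
from h import *
p=eyes.snapshot("top");s=eyes.snapshot("side")
im=np.zeros((480,800,3),np.uint8)
im[:,:480]=cv2.resize(p["color"][100:168,325:393,::-1],(480,480),interpolation=cv2.INTER_CUBIC)
im[:400,480:]=cv2.resize(s["color"][160:220,336:384,::-1],(320,400),interpolation=cv2.INTER_CUBIC)
im=cv2.convertScaleAbs(im,alpha=1.5)
cv2.imwrite("pics/stand.png",im)
E
```

```text
(no output)
```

View pics/stand.png

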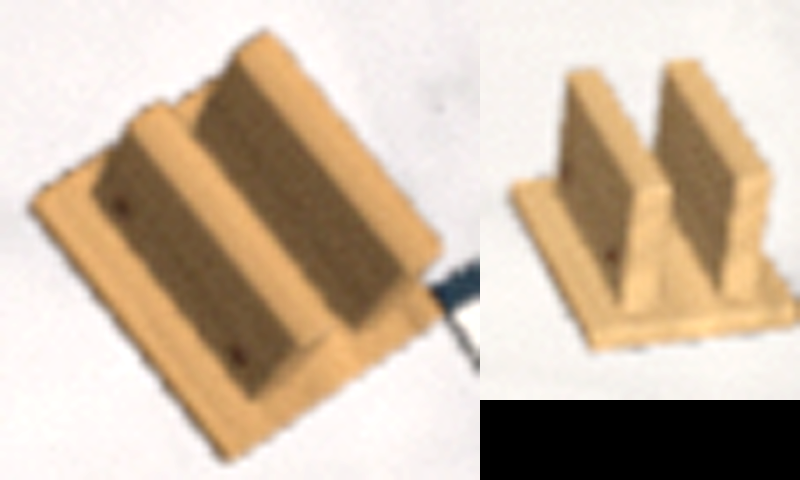

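The cheek top corners are clear in both views: cheek 1 at top view (133,115), (165,103), (298,348), (335,330), and cheek 2 at (238,58), (268,32), (408,275), (440,250). I fit the stand pose to these.

```bash
python3 - <<'E'
from h import *
from scipy.optimize import least_squares
p=eyes.snapshot("top");s=eyes.snapshot("side")
k=480/68;A=lambda u,v:((u+.5)/k-.5+325,(v+.5)/k-.5+100)
m=400/60;B=lambda u,v:((u-480+.5)/m-.5+336,(v+.5)/m-.5+160)
L=45
T=[((L,29,60),(133,115)),((L,13,60),(165,103)),((-L,29,60),(298,348)),((-L,13,60),(335,330)),((L,-13,60),(238,58)),((L,-29,60),(268,32)),((-L,-13,60),(408,275)),((-L,-29,60),(440,250)),((L,29,0),(97,187)),((-L,29,0),(252,398)),((-L,-13,0),(350,330))]
S=[((L,29,60),(568,72)),((L,13,60),(600,72)),((-L,29,60),(635,192)),((-L,13,60),(668,188)),((-L,29,0),(620,305)),((-L,13,0),(655,305)),((L,-13,60),(668,65)),((L,-29,60),(697,63)),((-L,-13,60),(738,180)),((-L,-29,60),(770,175)),((-L,-13,0),(722,298))]
def res(q,sel):
    r=[];R=Ro.from_euler("z",q[2]).as_matrix()
    for pic,f,D in sel:
        for X,uv in D: r+=list(proj(pic,[q[0],q[1],.012]+R@(np.array(X)/1e3))-f(*uv))
    return np.array(r)
for sel in([(p,A,T)],[(s,B,S)],[(p,A,T),(s,B,S)]):
    o=least_squares(res,[.487,-.418,.28],args=(sel,),loss="soft_l1");print(o.x.round(4),np.abs(o.fun).mean().round(2),np.abs(o.fun).max().round(2))
o=robot.get_obs();print(o["tool_pos"],o["ee_rot"])
E
```

```text
[ 0.484  -0.4173  0.2974] 0.83 1.89
[ 0.4801 -0.4162  0.2976] 0.58 1.35
[ 0.483  -0.4168  0.2957] 0.77 2.34
[ 0.44347801 -0.07789808  0.50517286] [-3.14119594e+00  7.97890216e-04  2.49760843e-01]
```

step_arm(commands=[[[0, 0, 0, 0, 0, -0.047, 0], [-2.5, 14, 0, 0, 0, 0, 0], [-5, 27, 0, 0, 0, 0, 0], [-6.3, 35, 0, 0, 0, 0, 0], [-6.3, 35, 0, 0, 0, 0, 0], [-6.3, 35, 0, 0, 0, 0, 0], [-6.3, 35, 0, 0, 0, 0, 0], [-6.3, 35, 0, 0, 0, 0, 0], [-6.3, 35, 0, 0, 0, 0, 0], [-6.3, 35, 0, 0, 0, 0, 0], [-5, 28, 0, 0, 0, 0, 0], [-3.9, 15, 0, 0, 0, 0, 0], [-1, 7, 0, 0, 0, 0, 0], [0, 0, 20, 0, 0, 0, 0], [0, 0, 30, 0, 0, 0, 0], [0, 0, 30, 0, 0, 0, 0], [0, 0, 10, 0, 0, 0, 0], [0, 0, 0, 0, 0, 0, 0], [0, 0, 0, 0, 0, 0, 0]]])

```text
time: 9.05
tool_pos: [0.4831, -0.4171, 0.4178]
ee_rot: [3.139, -0.002, 0.297]
wrist_force: [-0.0, 0.5, -1.6]
width: 0.0098
finger_force: 30.0
```

```bash
python3 - <<'E'
from h import *
o=robot.get_obs();print(o["tool_pos"],o["ee_rot"],o["time"],o["width"],o["wrist_force"])
p=eyes.snapshot("top");s=eyes.snapshot("side")
im=np.zeros((600,800,3),np.uint8)
im[:480,:400]=cv2.resize(p["color"][80:200,310:410,::-1],(400,480),interpolation=cv2.INTER_CUBIC)
im[:600,400:]=cv2.resize(s["color"][70:220,310:410,::-1],(400,600),interpolation=cv2.INTER_CUBIC)
cv2.imwrite("pics/pre.png",cv2.convertScaleAbs(im,alpha=1.3))
T=np.array(o["tool_pos"]);R=Ro.from_euler("xyz",o["ee_rot"]).as_matrix()
b=T.copy();b[2]-=.331-.012
for a in(-.065,.065):
  q=b+R@[a,0,0];print(a,"bot side crop",(proj(s,q)-[310,70])*4+[400,0],"top crop",(proj(p,q)-[310,80])*4)
E
```

```text
[ 0.48305466 -0.41709904  0.41777774] [ 3.13866390e+00 -1.51112131e-03  2.97075034e-01] 9.05 0.009848848040619803 [-0.02303993  0.5429204  -1.61579154]
-0.065 bot side crop [653.86214735 449.8312316 ] top crop [309.57636156 262.662554  ]
0.065 bot side crop [590.12477211 344.52607957] top crop [161.42520085  68.94549522]
```

View pics/pre.png

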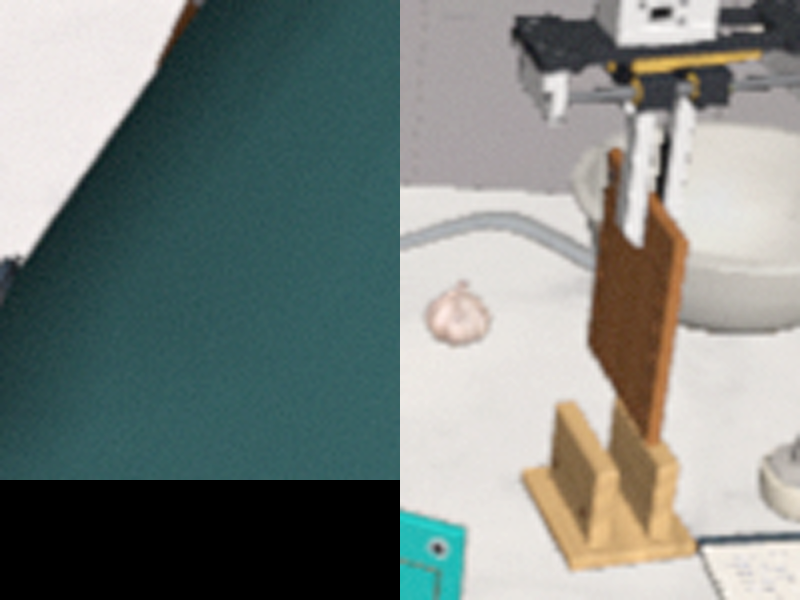

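The board's lower end is at (652,443) and (590,345), within about 1 mm sideways of where the slot-centre prediction puts it. Lowering.

step_arm(commands=[[[0, 0, 8, 0, 0, 0, 0], [0, 0, 10, 0, 0, 0, 0], [0, 0, 10, 0, 0, 0, 0], [0, 0, 10, 0, 0, 0, 0], [0, 0, 10, 0, 0, 0, 0], [0, 0, 10, 0, 0, 0, 0], [0, 0, 10, 0, 0, 0, 0], [0, 0, 8, 0, 0, 0, 0], [0, 0, 4, 0, 0, 0, 0], [0, 0, 2, 0, 0, 0, 0], [0, 0, 0, 0, 0, 0, 0], [0, 0, 0, 0, 0, 0, 0]]])

```text
time: 10.65
tool_pos: [0.483, -0.4172, 0.3342]
ee_rot: [3.141, -0.0, 0.297]
wrist_force: [-0.3, -0.0, -1.7]
width: 0.0097
finger_force: 30.0
```

step_arm(commands=[[[0, 0, 1, 0, 0, 0, 0], [0, 0, 1, 0, 0, 0, 0], [0, 0, 1, 0, 0, 0, 0], [0, 0, 0.5, 0, 0, 0, 0], [0, 0, 0, 0, 0, 0, 0]]])

```text
time: 11.28
tool_pos: [0.4828, -0.4172, 0.331]
ee_rot: [3.141, -0.0, 0.297]
wrist_force: [-1.2, 0.2, 2.2]
width: 0.0098
finger_force: 30.0
```

step_arm(commands=[[[0, 0, 0.7, 0, 0, 0, 0], [0, 0, 0, 0, 0, 0, 0], [0, 0, 0, 0, 0, 0, 0]]])

```text
time: 11.65
tool_pos: [0.4828, -0.4172, 0.331]
ee_rot: [3.14, -0.0, 0.297]
wrist_force: [-1.8, 0.6, 5.6]
width: 0.0095
finger_force: 30.0
```

```bash
python3 - <<'E'
from h import *
o=robot.get_obs();print(o["tool_pos"],o["time"],o["wrist_force"],o["wrist_torque"])
s=eyes.snapshot("side")
cv2.imwrite("pics/seat.png",cv2.convertScaleAbs(cv2.resize(s["color"][100:220,320:400,::-1],(400,600),interpolation=cv2.INTER_CUBIC),alpha=1.3))
E
```

```text
[ 0.48278108 -0.41718905  0.33095509] 11.65 [-1.79621245  0.59908926  5.63849467] [0.40999459 0.43170978 0.0668127 ]
```

View pics/seat.png

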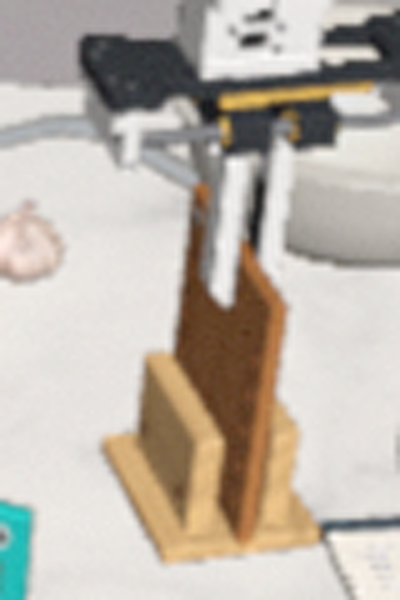

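The board is down in the slot, with its lower near corner at (243,543), and contact shows as a 5–6 N upward force. One check of the lengthwise centring before letting go.

```bash
python3 - <<'E'
from h import *
s=eyes.snapshot("side")
R=Ro.from_euler("z",.297).as_matrix()
for a,h,seen in((-65,.012,(243,543)),(-65,.162,(280,302)),(65,.162,(203,187))):
  for e in(-5,0,5): print(a,h,e,((proj(s,np.array([.483,-.417,h])+R@[(a+e)/1e3,0,0])-[320,100])*5).round(0),seen)
E
```

```text
-65 0.012 -5 [250. 553.] (243, 543)
-65 0.012 0 [247. 547.] (243, 543)
-65 0.012 5 [244. 542.] (243, 543)
-65 0.162 -5 [286. 312.] (280, 302)
-65 0.162 0 [283. 307.] (280, 302)
-65 0.162 5 [279. 301.] (280, 302)
65 0.162 -5 [203. 185.] (203, 187)
65 0.162 0 [200. 180.] (203, 187)
65 0.162 5 [197. 176.] (203, 187)
```

Centred to within a few mm. Release and retreat straight up.

step_arm(commands=[[[0, 0, -0.5, 0, 0, 0, 0], [0, 0, 0, 0, 0, 0, 14], [0, 0, 0, 0, 0, 0, 20], [0, 0, 0, 0, 0, 0, 30], [0, 0, 0, 0, 0, 0, 45], [0, 0, 0, 0, 0, 0, 60], [0, 0, 0, 0, 0, 0, 60], [0, 0, -10, 0, 0, 0, 60], [0, 0, -20, 0, 0, 0, 60], [0, 0, -30, 0, 0, 0, 60], [0, 0, -30, 0, 0, 0, 60], [0, 0, -30, 0, 0, 0, 60], [0, 0, -20, 0, 0, 0, 60], [0, 0, 0, 0, 0, 0, 60], [0, 0, 0, 0, 0, 0, 60]]])

```text
time: 13.62
tool_pos: [0.4829, -0.4172, 0.4693]
ee_rot: [-3.141, 0.0, 0.297]
wrist_force: [-0.6, 0.3, 0.5]
width: 0.0605
finger_force: 0.0
```

```bash
python3 - <<'E'
from h import *
s=eyes.snapshot("side")
cv2.imwrite("pics/end.png",cv2.convertScaleAbs(cv2.resize(s["color"][60:230,210:410,::-1],(700,595),interpolation=cv2.INTER_CUBIC),alpha=1.3))
E
```

```text
(no output)
```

View pics/end.png

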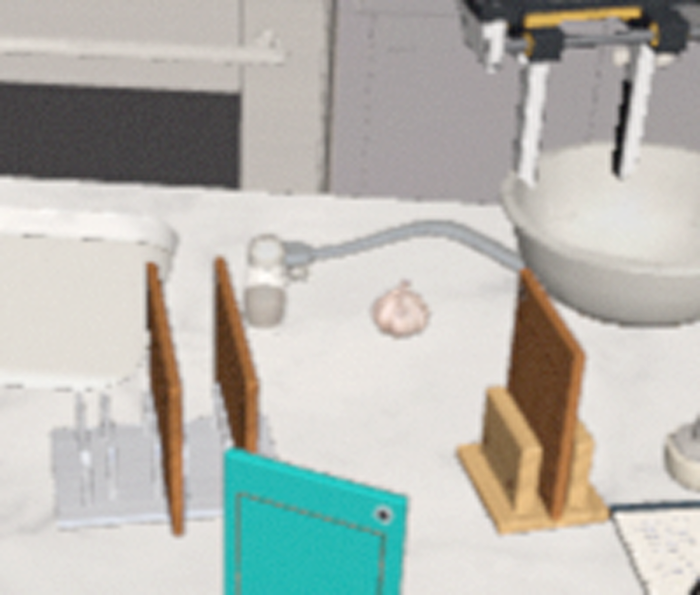

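The board stands in the slot (top edge from (525,272) to (580,352)), the wide boards are still in the rack, and the gripper is clear.

```bash
python3 -c "
from bench import robot
print(robot.close_job())"
```

```text
the job is handed in; nothing more can be done
None
```

The small breakfast board stands upright at the bottom of the stand's slot, centred to within a few mm; the two wide boards are still in the rack, the gripper is clear, and the job was handed in at about 14 s.

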